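# Shut the counter chest's drawers and turn its catch

## Robot

A 6-joint arm with a two-finger parallel gripper is mounted at the origin on a cart in front of the work surface, level with it; the furniture and walls round the work are solid. World frame = base frame: x ahead of the robot, y to its left, z up, the work surface at z = 0. Lengths are in m, angles in rad, forces in N, time in s.
With the tool pointing down it reaches from about 0.3 to 0.775 m from the base axis. Payload 14.6 kg.
Tool frame: the origin (TCP) lies at the very end of the fingers, on their centre line; the grasp point (between the pads) lies ctrl.tcp_to_grasp behind it (ctrl.tcp_to_grasp is the distance from the TCP to the grasp point, in m); x points along the fingers, y is the direction in which the jaws open and shut, and the axes are right-handed (so a half turn about x gives the same grasp; the last joint's range is limited). The gripper opens to 94 mm and grips with 3 to 60 N. Pads are 16 mm wide; open, the fingers measure 119 mm over their backs; the gripper's body (75 mm by 177 mm) begins 78 mm behind the grasp point.
Start: joints at [-1.376, 0.3, 1.521, -0, 1.321, -0.067], TCP at [0.142, -0.531, 0.179] pointing down, gripper open.
Joint ranges: [-3.03, 3.03], [-0.79, 2.21], [0.23, 2.52], [-1.04, 4.18], [0, 3.07], [-2.55, 2.55]. Speed limits (rad/s): [2.22, 2.22, 2.57, 3.14, 3.14, 3.14].

## Interface

Orientations are given as [roll, pitch, yaw] about the fixed x, y, z axes, in that order (R = Rz(yaw) Ry(pitch) Rx(roll)).
In Python, from station import ctrl gives the robot as it stands.
- The arm moves only by the tool play_rows, never from a script. Its argument "increments" is a list that holds one entry, the list of rows, each a list of 5 numbers: the closure in counts, from 0 (fully open) to 255 (shut), then the shift along the tool's x, y, z in cm, then the turn about the tool's x in degrees. A call has 1 to 12 rows; each row shifts and turns the commanded pose from where the row before left it, along the tool's axes as they then stand; what a row does not reach is not made up. A row lasts 1/12 s, in which the tool goes at most 41.7 mm and 7.16 degrees, less where a joint would pass 70% of its speed; a pose out of reach is approached as far as the arm can. A call is refused whole if a number of a shift passes 4.17 or a number of a turn 7.16, either way. A call with a gripper value outside its range is refused whole. The fingers move at their own pace and stop on an object; "newtons" is the grip in N (left out, the last holds). Time passes only in rows, so rows that do not move let the fingers close. It gives the time, the measured TCP pose, the force and the opening at its end, in the units of the state.
- ctrl.get_obs(): the state, without advancing time (a new reading comes with each control period).
- ctrl.camera(name): name is "scene" or "top" or "wrist"; returns the picture (480x640x3 uint8, red, green, blue); there is no depth.
- ctrl.calibration(name): a dict with "fx", "fy", "cx", "cy" (pixels), "rvec" (rotation vector, rad) and "tvec" (3), from world to camera coordinates, as OpenCV has them; the wrist camera has in their place "T_tool_cam" (4x4, takes a point from camera to tool coordinates, whose origin is the TCP and whose axes are the tool frame's). Camera axes: x right, y down, z forward; pixel columns grow to the right and rows downward; lengths in m; the calibration is good to about 2 mm. A picture is of the moment at which its call begins: read the wrist's pose just before it. calibration takes no time and is no camera call.
- ctrl.hand_in(): hands the job in, once; it reports no verdict.
The state is a dict: "time_s": time; "qpos": joint angles; "joint_vel": joint speeds; "tau": joint torques, N m; "ee_pos": TCP position; "eef_rot": TCP orientation; "force": force on the tool from outside, world axes, zero at the start; "moment": the same for the moment, N m; "grip_width": finger opening in m.
Only numpy, scipy, OpenCV 4.12 (cv2) and the standard library are available. Lean on these libraries where they do the work, as an engineer would, in place of code of your own. Each camera call takes 0.05 s, during which the arm holds its last target.

## Task

Close up the little two-drawer chest on the counter: with the fingertips, push both drawers fully home without slamming them, and only then push the upright steel catch between them round until it lies level across both drawer fronts. Do not grip the catch or the knobs or pull the drawers further out, leave everything else standing where it is, and finish with the arm clear.

Things in the scene. Friction and masses are not known exactly. Their poses are not given: they have to be found in the camera images.
- chest: Low wooden two-drawer chest, fixed: 200 mm deep (x), 340 wide (y), 115 high. Origin: centre of underside; -x is its front, +y its left side. Front face: plane x = -100 mm (top board, z 100 to 115 mm, overhangs it by 3 mm). Two drawers side by side, flush in the front when shut, a 36 mm post between them in the middle.
- left_front (a point): Centre of the outer face of the left (+y) drawer's front panel; moves with it. Plain wood, 134 mm wide, 82 high, centre 56 mm above the worktop and 86.5 mm left of the chest's middle. Axes as the chest's. May be pushed anywhere; the slide does not jam.
- right_front (a point): The same for the right (-y) drawer, 86.5 mm to the right of the chest's middle.
- left_knob (a point): Centre of the left drawer's small dark knob (20 mm across, sticking out 18 mm from the panel, at mid-width, 36 mm above the worktop; the panel above 46 mm is bare).
- right_knob (a point): The same for the right drawer.
- drawer_left (a joint): Left drawer, m: 0 = fully home against its stop, front flush with the chest; positive = pulled out towards the chest's front. Starts 0.04 to 0.09 out. Slides against about 1.5 N of friction and stays where it is left.
- drawer_right (a joint): The same for the right drawer.
- catch_pivot (a point): Pivot of the catch on the middle post: 90 mm above the worktop, 10 mm in front of the front face. The catch is a steel bar 90 mm long, 14 wide, 16 thick (2 to 18 mm in front of the face), turning about its middle in the plane of the front. Axes turn with it: z along the bar, x the pivot axis. Upright, its end stands 20 mm above the chest's top.
- catch (a joint): Catch angle, rad: 0 = upright (drawers free); +1.571 or -1.571 = level across both drawer fronts, at a stop. Positive: upper end towards the chest's +y (left). Starts within 0.22 of upright. Friction (about 2 N at the bar's end) holds it at any angle. May be turned either way.
- gift_box_1: Bystander, loose: small brown gift box, 69x73x61 mm, standing on the rear half of the chest's top. Origin: centre of its underside.
- cookie_pack_0: Bystander, loose: wrapped stack of cookies, 75x73x84 mm, on the worktop beside the chest's right (-y) front corner. Origin: centre of its underside.
- jar_curd: Bystander, loose: jar, 68 mm across and 70 mm high, on the worktop beside the chest's left (+y) front corner. Origin: centre of its underside.
- bench_scraper: Bystander, loose: bench scraper, 92x112x25 mm, lying on the worktop near its front edge. Origin: centre of its underside.
- loyalty_stamp: Bystander, loose: wooden hand stamp, 26x46x71 mm, standing at the left. Origin: centre of its underside.

How it is judged:
By the outcome, as a careful person would: the job done as asked, in the order asked, and still so for the second after the job is handed in, with the robot touching nothing.
It also fails if it takes over 45 s, if anything falls off the work surface, if the arm or the gripper's body presses on something with over 40 N, if the wrist force passes 120 N, or if a joint passes its speed limit or range.

## Working session

There is one attempt and no reset: what is moved stays moved. The work goes in short steps, Python scripts to look and compute and a tool call to move; the robot and the scene stay as the last step left them, time stands still between calls to the robot, and variables do not carry over. Pictures are saved under pics/ and viewed, and the job is handed in when it is done.

Besides the shell and the picture viewer there is one more tool, called after ">>>" by a JSON object that holds its "name" and its "arguments". play_rows: Moves the arm, as the interface text tells. Its arguments: {"type":"object","properties":{"increments":{"type":"array"},"newtons":{"type":"number"}},"required":["increments"]}

```bash
ls; mkdir -p pics; python3 - <<'E'
from station import ctrl
import cv2
o=ctrl.get_obs(); print(o); print(ctrl.tcp_to_grasp)
for n in ("scene","top","wrist"):
    print(n,ctrl.calibration(n))
    cv2.imwrite(f"pics/{n}0.png",ctrl.camera(n)[:,:,::-1])
E
```

```text
pics
{'time_s': 0.0, 'qpos': array([-1.37564992e+00,  3.00497008e-01,  1.52159438e+00, -7.55528907e-06,
        1.32069430e+00, -6.65929074e-02]), 'joint_vel': array([-5.18803399e-05, -3.47736083e-04,  3.89266997e-04,  1.21377052e-03,
       -1.08853907e-03,  9.37004103e-04]), 'tau': array([ 9.23306798e-04, -5.31810522e+01, -3.52738094e+01,  7.09072757e-02,
        2.43613205e-02, -9.02736565e-05]), 'ee_pos': array([ 0.14225926, -0.53097399,  0.17856651]), 'eef_rot': array([-1.63125541,  1.56960326,  1.77207843]), 'force': array([ 1.35974264, -0.02010585, -0.01906042]), 'moment': array([ 0.00408983,  0.02466187, -0.08288971]), 'grip_width': 0.09378499122814538}
0.0188
scene {'fx': 592.727666486882, 'fy': 592.727666486882, 'cx': 326.19816551082897, 'cy': 235.22365095635593, 'rvec': array([ 1.09074775,  2.52283793, -0.88421074]), 'tvec': array([ 0.37177512, -0.30813562,  1.88488117])}
top {'fx': 518.3866918329043, 'fy': 518.3866918329043, 'cx': 322.0626586103645, 'cy': 245.65712155857685, 'rvec': array([ 2.15260299, -2.12723512,  0.19315107]), 'tvec': array([0.04799554, 0.57912024, 1.28297153])}
wrist {'fx': 367.1611460653326, 'fy': 367.1611460653326, 'cx': 313.9586949556959, 'cy': 241.2418619071653, 'T_tool_cam': array([[-3.23363064e-04, -2.55900659e-01,  9.66703030e-01,
        -2.06040837e-01],
       [ 9.99999946e-01, -1.32862928e-04,  2.99330122e-04,
         1.37598870e-03],
       [ 5.18402190e-05,  9.66703075e-01,  2.55900689e-01,
        -7.37484145e-02],
       [ 0.00000000e+00,  0.00000000e+00,  0.00000000e+00,
         1.00000000e+00]])}
```

View pics/scene0.png

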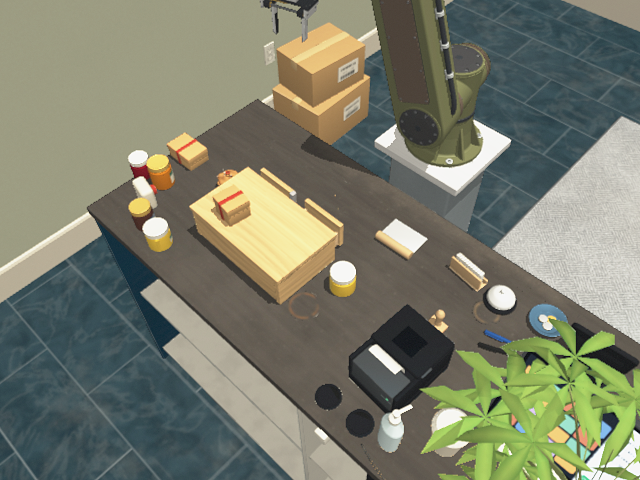

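View pics/top0.png

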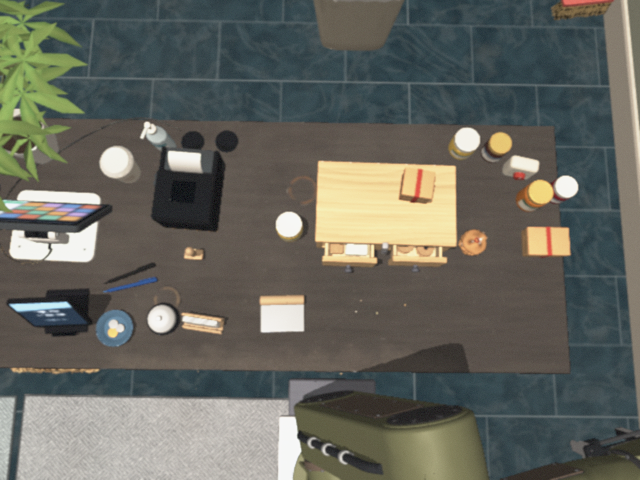

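View pics/wrist0.png

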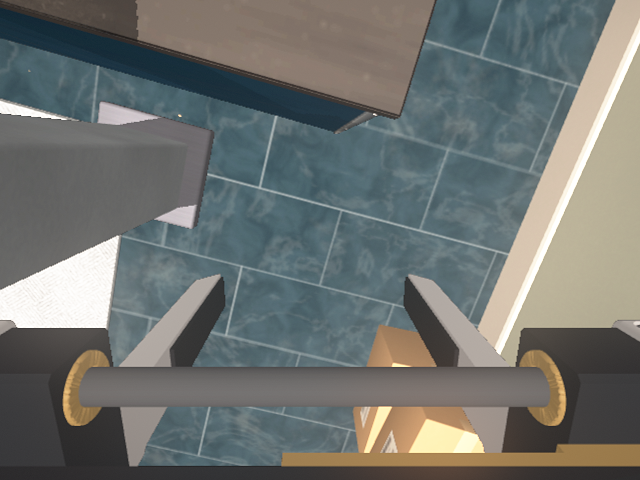

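```bash
cat > h.py <<'E'
import numpy as np, cv2
from station import ctrl
from scipy.spatial.transform import Rotation as Ro
def cam(name,obs=None):
    c=ctrl.calibration(name)
    if name=="wrist":
        o=obs; R=Ro.from_euler('xyz',o['eef_rot']).as_matrix()
        T=np.array(c['T_tool_cam']); Rc=R@T[:3,:3]; p=R@T[:3,3]+o['ee_pos']
    else:
        Rw=Ro.from_rotvec(c['rvec']).as_matrix(); Rc=Rw.T; p=-Rc@c['tvec']
    return c,Rc,p
def ray(name,uv,obs=None):
    c,Rc,p=cam(name,obs); u,v=uv
    return p,Rc@np.array([(u-c['cx'])/c['fx'],(v-c['cy'])/c['fy'],1.])
def onz(name,uv,z,obs=None):
    p,d=ray(name,uv,obs); return p+d*(z-p[2])/d[2]
def proj(name,P,obs=None):
    c,Rc,p=cam(name,obs); q=Rc.T@(np.array(P)-p); return np.array([c['fx']*q[0]/q[2]+c['cx'],c['fy']*q[1]/q[2]+c['cy']])
E
python3 - <<'E'
from h import *
im=cv2.imread('pics/top0.png'); s=im[150:290,290:490]; cv2.imwrite('pics/topz.png',cv2.resize(s,None,fx=4,fy=4,interpolation=cv2.INTER_CUBIC))
im=cv2.imread('pics/scene0.png'); s=im[150:300,180:380]; cv2.imwrite('pics/scz.png',cv2.resize(s,None,fx=4,fy=4,interpolation=cv2.INTER_CUBIC))
print(cam('top')[2],cam('scene')[2])
for uv in [(318,162),(456,165),(456,247),(315,242)]: print(onz('top',uv,.115))
print(Ro.from_euler('xyz',ctrl.get_obs()['eef_rot']).as_matrix())
E
```

```text
[0.3568462  0.07058816 1.36065347] [1.27532009 0.70796482 1.28774446]
[0.77961127 0.0681093  0.115     ]
[ 0.77708622 -0.27862207  0.115     ]
[ 0.56816191 -0.27184652  0.115     ]
[0.57604848 0.072985   0.115     ]
[[-1.47564896e-04  2.58771066e-01 -9.65938670e-01]
 [ 8.54123714e-04 -9.65938295e-01 -2.58771096e-01]
 [-9.99999624e-01 -8.63216654e-04 -7.84839201e-05]]
```

View pics/topz.png

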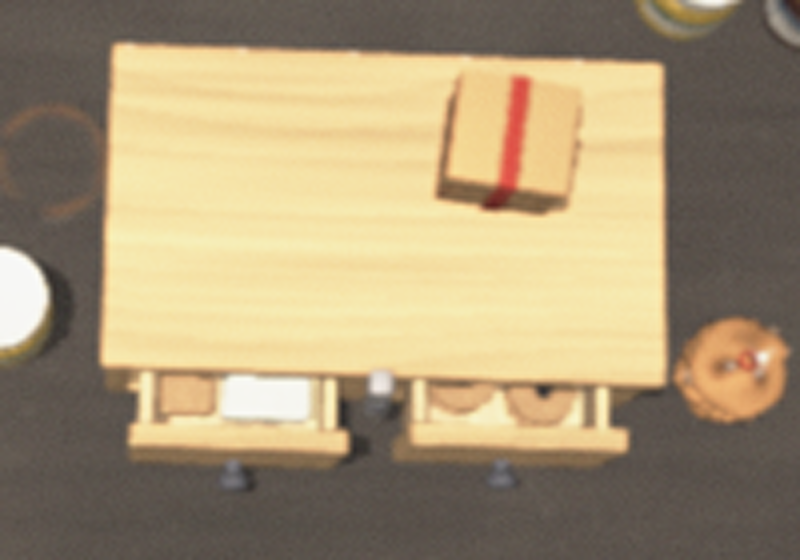

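View pics/scz.png

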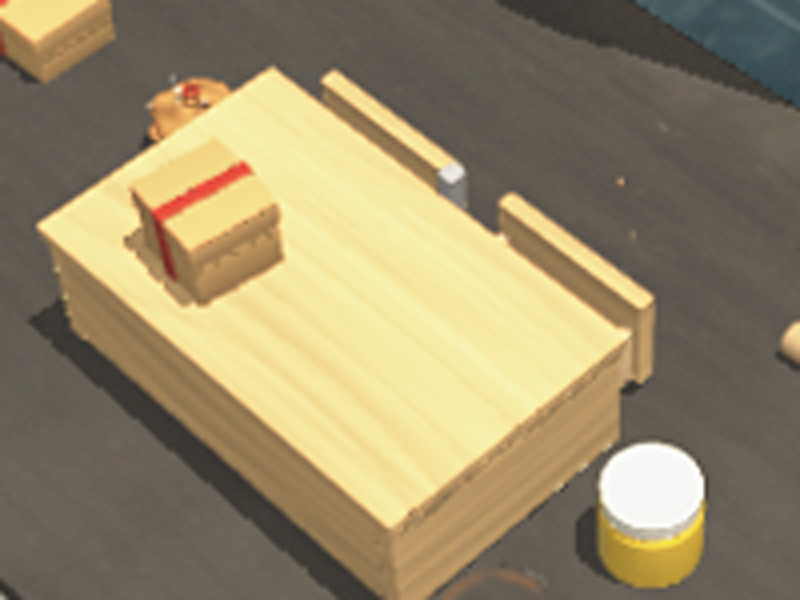

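```bash
cat >> h.py <<'E'
def zz(x,y): return ((x+.5)/4-.5+290,(y+.5)/4-.5+150)
E
python3 - <<'E'
from h import *
C=[onz('top',zz(*p),.115) for p in [(112,45),(663,63),(665,386),(102,368)]]
for c in C: print(c.round(4))
TL,TR,BR,BL=C
print([np.linalg.norm(a-b).round(4) for a,b in((TL,TR),(TR,BR),(BR,BL),(BL,TL))])
l=(BL-BR)+(TL-TR); yaw=np.arctan2(-l[0],l[1]); f=(TL-BL)+(TR-BR); print('yaw',yaw,np.arctan2(f[1],f[0]))
yaw=.5*(yaw+np.arctan2(f[1],f[0]))
ctr=sum(C)/4; ex=np.array([np.cos(yaw),np.sin(yaw),0]); ey=np.array([-ex[1],ex[0],0])
o=ctr+ex*.0015; o[2]=0; print('origin',o,'yaw',yaw)
def loc(p): d=p-o; return np.array([d@ex,d@ey,p[2]]).round(4)
for c in C: print(loc(c))
for n,p,z in [('LLtop',(130,447),.097),('LRtop',(350,452),.097),('RLtop',(410,445),.097),('RRtop',(628,452),.097),('catch',(381,384),.135),('knobL',(234,475),.046),('knobR',(501,474),.046),('giftTL',(463,73),.176),('giftBR',(568,193),.176),('jar',(-5,300),.07),('cookie',(740,368),.084)]:
  print(n,onz('top',zz(*p),z).round(4),loc(onz('top',zz(*p),z)))
E
```

```text
[0.7825 0.0691 0.115 ]
[ 0.7761 -0.277   0.115 ]
[ 0.5703 -0.2716  0.115 ]
[0.577  0.0727 0.115 ]
[np.float64(0.3462), np.float64(0.2058), np.float64(0.3444), np.float64(0.2056)]
yaw -0.018984339638777506 -0.021907945793962325
origin [ 0.67798116 -0.10174274  0.        ] yaw -0.020446142716369915
[0.101  0.1729 0.115 ]
[ 0.1017 -0.1732  0.115 ]
[-0.1042 -0.172   0.115 ]
[-0.1045  0.1723  0.115 ]
LLtop [0.5311 0.0549 0.097 ] [-0.1501  0.1536  0.097 ]
LRtop [ 0.5297 -0.0806  0.097 ] [-0.1487  0.0181  0.097 ]
RLtop [ 0.5345 -0.1177  0.097 ] [-0.1431 -0.0188  0.097 ]
RRtop [ 0.5318 -0.2523  0.097 ] [-0.1431 -0.1535  0.097 ]
catch [ 0.5659 -0.095   0.135 ] [-0.1122  0.0045  0.135 ]
knobL [ 0.5209 -0.0124  0.046 ] [-0.1589  0.0861  0.046 ]
knobR [ 0.5237 -0.1834  0.046 ] [-0.1526 -0.0848  0.046 ]
giftTL [ 0.7475 -0.1402  0.176 ] [ 0.0703 -0.037   0.176 ]
giftBR [ 0.6747 -0.2011  0.176 ] [-0.0012 -0.0994  0.176 ]
jar [0.6279 0.1413 0.07  ] [-0.055   0.2419  0.07  ]
cookie [ 0.5877 -0.3278  0.084 ] [-0.0856 -0.2278  0.084 ]
```

>>> {"name": "play_rows", "arguments": {"increments": [[[255,0,0,0,-7.1],[255,0,0,0,-7.1],[255,0,0,0,-7.1],[255,0,0,0,-7.1],[255,0,0,0,-7.1],[255,0,0,0,-7.1],[255,0,0,0,-7.1],[255,0,0,0,-7.1],[255,0,0,0,-7.1],[255,0,0,0,-7.1],[255,0,0,0,-2.8]]], "newtons": 10}}

```text
time_s: 1.07
ee_pos: [0.1423, -0.5311, 0.1789]
eef_rot: [-2.905, 1.57, 1.794]
force: [-0.2, 0.8, 0.0]
grip_width: 0.0239
```

>>> {"name": "play_rows", "arguments": {"increments": [[[255,0,1.58,-2.63,0],[255,0,1.58,-2.63,0],[255,0,1.58,-2.63,0],[255,0,1.58,-2.63,0],[255,0,1.58,-2.63,0],[255,0,1.58,-2.63,0],[255,0,1.58,-2.63,0],[255,0,1.58,-2.63,0],[255,0,1.58,-2.63,0],[255,0,1.58,-2.63,0]]]}}

```text
time_s: 1.9
ee_pos: [0.3062, -0.2702, 0.1791]
eef_rot: [3.132, 1.571, 1.54]
force: [0.3, -0.1, -0.4]
grip_width: 0.0006
```

>>> {"name": "play_rows", "arguments": {"increments": [[[255,0,1.58,-2.63,0],[255,0,1.58,-2.63,0],[255,0,1.58,-2.63,0],[255,0,1.58,-2.63,0],[255,0,1.58,-2.63,0],[255,0,1.58,-2.63,0],[255,0,1.58,-2.63,0],[255,0,1.58,-2.63,0],[255,0,1.58,-2.63,0],[255,0,1.58,-2.63,0],[255,0,0,0,0]]]}}

```text
time_s: 2.82
ee_pos: [0.4707, -0.0086, 0.1788]
eef_rot: [-2.817, 1.57, 1.877]
force: [0.5, -1.4, 0.4]
grip_width: 0.0005
```

```bash
cat >> h.py <<'E'
O=np.array([0.67798,-0.10174,0]); YAW=-0.02045
EX=np.array([np.cos(YAW),np.sin(YAW),0]); EY=np.array([-EX[1],EX[0],0])
def loc(p): d=np.array(p)-O; return np.array([d@EX,d@EY,p[2]]).round(4)
def st():
    o=ctrl.get_obs(); R=Ro.from_euler('xyz',o['eef_rot']).as_matrix()
    print('t',round(o['time_s'],2),'loc',loc(o['ee_pos']),'F',o['force'].round(1),'w',o['grip_width'].round(4),'tooly deg',np.degrees(np.arctan2(R[1,1],R[0,1])).round(2),'down',R[:,0].round(3),'q',o['qpos'].round(2))
    return o
E
python3 - <<'E'
from h import *
o=st(); cv2.imwrite('pics/w1.png',ctrl.camera('wrist')[:,:,::-1])
E
```

```text
Traceback (most recent call last):
  File "h.py", line 25, in st
    print('t',round(o['time_s'],2),'loc',loc(o['ee_pos']),'F',o['force'].round(1),'w',o['grip_width'].round(4),'tooly deg',np.degrees(np.arctan2(R[1,1],R[0,1])).round(2),'down',R[:,0].round(3),'q',o['qpos'].round(2))
                                                                                      ^^^^^^^^^^^^^^^^^^^^^
AttributeError: 'float' object has no attribute 'round'
```

```bash
sed -i "s/o\['grip_width'\].round(4)/round(o['grip_width'],4)/" h.py
python3 - <<'E'
from h import *
o=st(); cv2.imwrite('pics/w1.png',ctrl.camera('wrist')[:,:,::-1])
for P in [(-.168,.0865,.036),(-.1615,-.0865,.036),(-.11,.0045,.135),(-.1,.17,.115)]:
  print(proj('wrist',O+EX*P[0]+EY*P[1]+np.array([0,0,P[2]]),o))
E
```

```text
t 2.82 loc [-0.2091  0.0888  0.1788] F [ 0.5 -1.4  0.4] w 0.0005 tooly deg -1.03 down [-0.     0.001 -1.   ] q [-0.1   0.12  1.74  0.    1.28 -0.08]
[356.36174973 224.16759256]
[357.26005099 379.30323269]
[442.9258501  356.08512052]
[469.11551921 132.08204957]
```

View pics/w1.png

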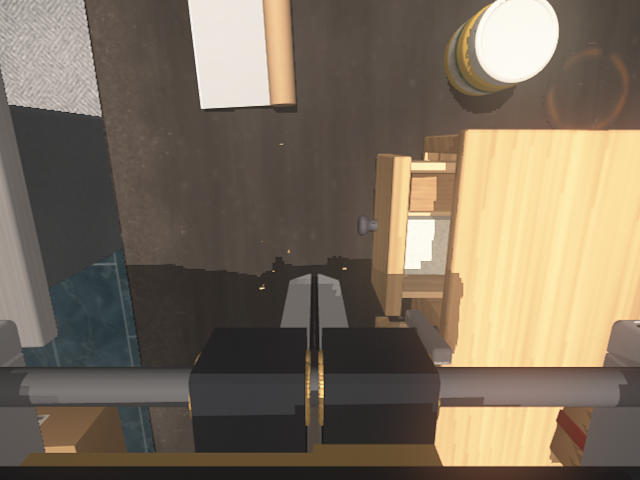

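>>> {"name": "play_rows", "arguments": {"increments": [[[255,2,0,0.23,-0.1],[255,2,0,0,0],[255,2,0,0,0],[255,2,0,0,0],[255,2,0,0,0],[255,2,0,0,0],[255,2,0,0,0],[255,0.28,0,0,0],[255,0,0.5,0,0],[255,0,0.5,0,0],[255,0,0.3,0,0],[255,0,0,0,0]]]}}

```text
time_s: 3.87
ee_pos: [0.4835, -0.0147, 0.0374]
eef_rot: [1.487, 1.569, -0.103]
force: [0.4, 0.0, -0.0]
grip_width: 0.0005
```

```bash
python3 - <<'E'
from h import *
o=st(); cv2.imwrite('pics/w2.png',ctrl.camera('wrist')[:,:,::-1])
E
```

```text
t 3.87 loc [-0.1962  0.083   0.0374] F [ 0.4  0.  -0. ] w 0.0005 tooly deg -1.1 down [ 0.002 -0.    -1.   ] q [-0.11  0.33  1.85  0.    0.96 -0.09]
```

View pics/w2.png

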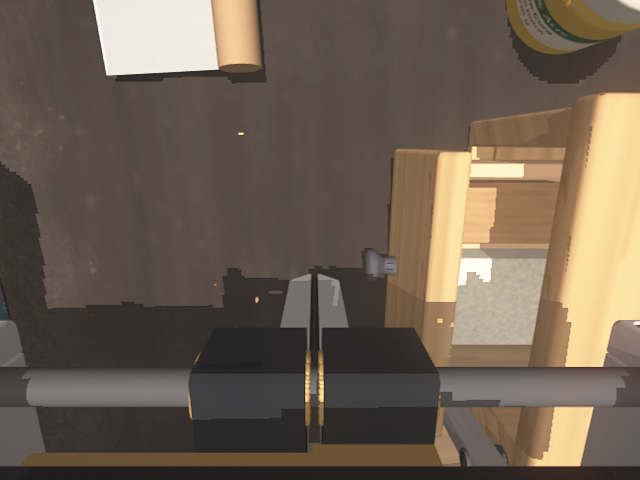

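```bash
python3 - <<'E'
from h import *
o=st()
for uv in [(366,250),(366,279),(364,265),(316,275),(340,282),(288,282)]: print(loc(onz('wrist',uv,.037,o)))
E
```

```text
t 3.92 loc [-0.1967  0.0831  0.0372] F [-0.6 -0.2 -0.7] w 0.0003 tooly deg -1.1 down [ 0.002 -0.    -1.   ] q [-0.11  0.33  1.85  0.    0.96 -0.09]
[-0.1664  0.0959  0.037 ]
[-0.1657  0.0779  0.037 ]
[-0.1672  0.0867  0.037 ]
[-0.1956  0.0804  0.037 ]
[-0.1812  0.076   0.037 ]
[-0.2123  0.076   0.037 ]
```

>>> {"name": "play_rows", "arguments": {"increments": [[[255,0,0.4,-0.35,0],[255,0,0.4,0,0],[255,0,0.3,0,0],[255,0,0.3,0,0],[255,0,0.3,0,0],[255,0,0.3,0,0],[255,0,0.3,0,0],[255,0,0.3,0,0],[255,0,0.3,0,0],[255,0,0.3,0,0],[255,0,0.3,0,0]]]}}

```text
time_s: 4.83
ee_pos: [0.5176, -0.0117, 0.0363]
eef_rot: [-1.154, 1.571, -2.744]
force: [-0.3, 0.1, 0.2]
grip_width: 0.0006
```

```bash
python3 - <<'E'
from h import *
o=st(); cv2.imwrite('pics/w3.png',ctrl.camera('wrist')[:,:,::-1])
E
```

```text
t 4.83 loc [-0.1622  0.0867  0.0363] F [-0.3  0.1  0.2] w 0.0006 tooly deg -1.1 down [-0. -0. -1.] q [-0.09  0.4   1.75 -0.    0.99 -0.07]
```

View pics/w3.png

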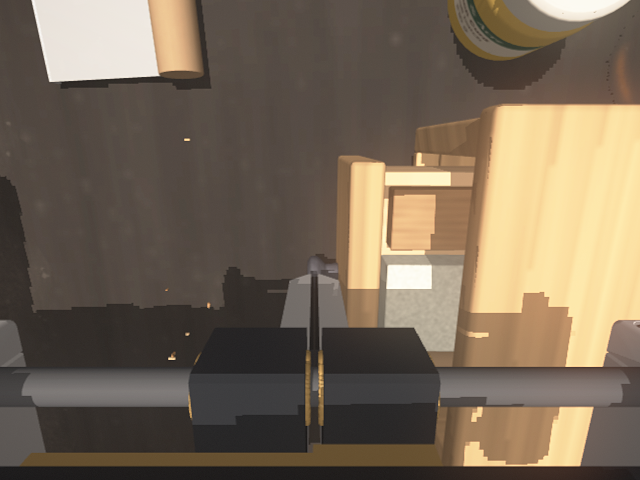

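```bash
python3 - <<'E'
from h import *
o=st()
R=Ro.from_euler('xyz',o['eef_rot']).as_matrix()
for d in [(0,0,0),(0,.0125,-.008),(0,-.0125,-.008),(0,0,-.008),(0,0,.008),(-.02,.0125,-.008)]: print(d,proj('wrist',o['ee_pos']+R@np.array(d),o).round(0))
for P in [(-.168,.0865,.036),(-.168,.0965,.036),(-.168,.0765,.036),(-.15,.0865,.036)]: print(P,proj('wrist',O+EX*P[0]+EY*P[1]+np.array([0,0,P[2]]),o).round(0))
im=cv2.imread('pics/w3.png')[230:340,240:400]; cv2.imwrite('pics/w3z.png',cv2.resize(im,None,fx=5,fy=5,interpolation=cv2.INTER_CUBIC))
E
```

```text
t 4.88 loc [-0.1618  0.0867  0.0364] F [-0.1 -0.6  0.2] w 0.0003 tooly deg -1.1 down [ 0. -0. -1.] q [-0.09  0.4   1.75 -0.    0.99 -0.07]
(0, 0, 0) [314. 271.]
(0, 0.0125, -0.008) [335. 258.]
(0, -0.0125, -0.008) [293. 258.]
(0, 0, -0.008) [314. 258.]
(0, 0, 0.008) [314. 283.]
(-0.02, 0.0125, -0.008) [337. 269.]
(-0.168, 0.0865, 0.036) [304. 271.]
(-0.168, 0.0965, 0.036) [304. 255.]
(-0.168, 0.0765, 0.036) [304. 287.]
(-0.15, 0.0865, 0.036) [334. 271.]
```

View pics/w3z.png

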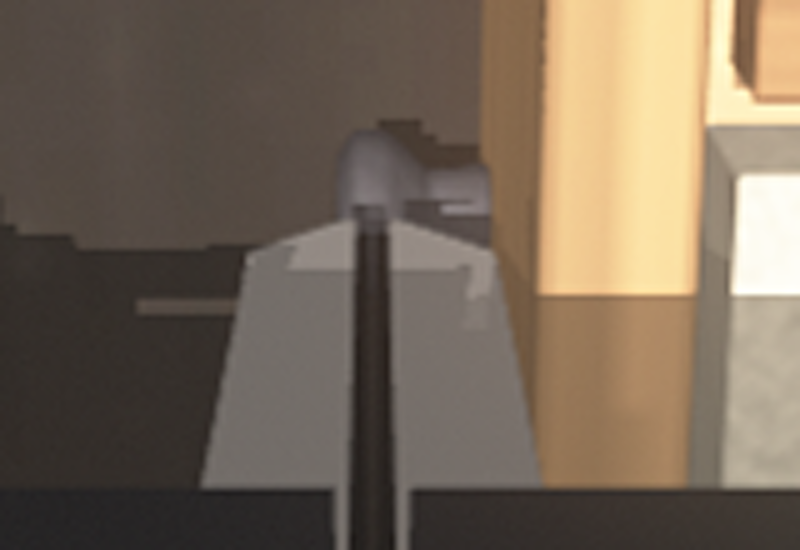

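>>> {"name": "play_rows", "arguments": {"increments": [[[255,0,0.3,0,0],[255,0,0.3,0,0],[255,0,0.3,0,0]]]}}

```text
time_s: 5.13
ee_pos: [0.5264, -0.0119, 0.0363]
eef_rot: [-1.547, 1.57, -3.137]
force: [-1.2, 0.0, 0.7]
grip_width: 0.0003
```

```bash
python3 - <<'E'
from h import *
o=st(); w=ctrl.camera('wrist')[:,:,::-1]
im=w[130:350,240:540]; cv2.imwrite('pics/w4z.png',cv2.resize(im,None,fx=2.5,fy=2.5,interpolation=cv2.INTER_CUBIC))
for P in [(-.168,.0865,.036),(-.15,.0195,.097),(-.15,.1535,.097)]: print(P,proj('wrist',O+EX*P[0]+EY*P[1]+np.array([0,0,P[2]]),o).round(0))
E
```

```text
t 5.13 loc [-0.1534  0.0867  0.0363] F [-1.2  0.   0.7] w 0.0003 tooly deg -1.1 down [-0. -0. -1.] q [-0.09  0.41  1.73 -0.    1.   -0.07]
(-0.168, 0.0865, 0.036) [290. 271.]
(-0.15, 0.0195, 0.097) [321. 446.]
(-0.15, 0.1535, 0.097) [323. 160.]
```

View pics/w4z.png

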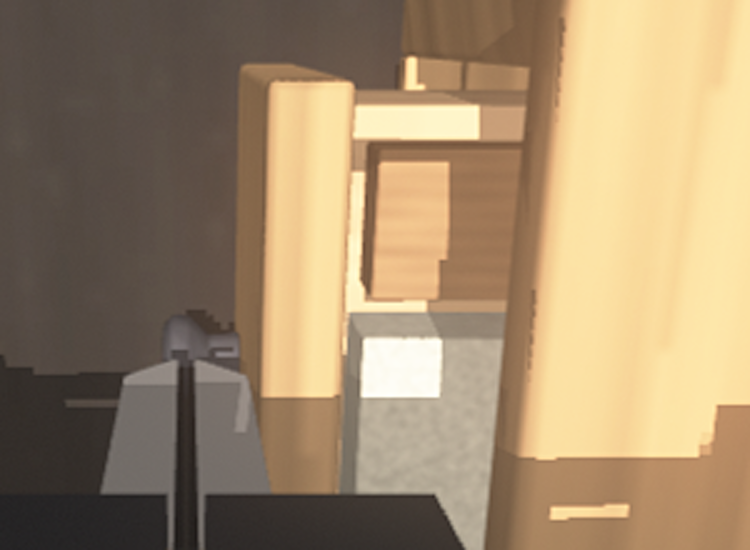

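```bash
python3 - <<'E'
from h import *
T=np.array([0.14225926, -0.53097399,  0.17856651]); R=Ro.from_euler('xyz',[-1.63125541,  1.56960326,  1.77207843]).as_matrix()
for h in (0,.0285):
  for s in (-1,1):
    for zz_ in (-.008,.008):
      print(h,s,zz_,proj('scene',T+R@np.array([-h,s*.053,zz_])).round(1))
im=cv2.imread('pics/scene0.png')[0:60,250:340]; cv2.imwrite('pics/s0z.png',cv2.resize(im,None,fx=8,fy=8,interpolation=cv2.INTER_CUBIC))
E
```

```text
0 -1 -0.008 [304.1  48.2]
0 -1 0.008 [306.6  45.6]
0 1 -0.008 [275.7  39.3]
0 1 0.008 [278.3  36.7]
0.0285 -1 -0.008 [303.8  40.3]
0.0285 -1 0.008 [306.3  37.7]
0.0285 1 -0.008 [275.1  31.4]
0.0285 1 0.008 [277.7  28.9]
```

View pics/s0z.png

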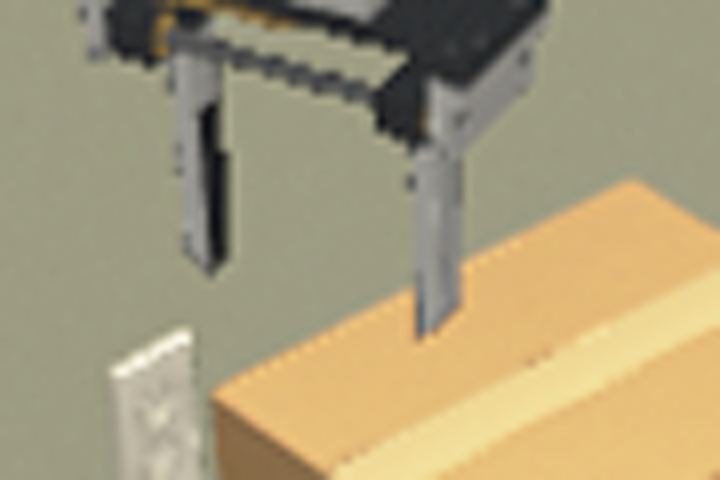

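>>> {"name": "play_rows", "arguments": {"increments": [[[255,0,-1,0,0],[255,0,-2,0,0],[255,0,-3,0,0],[255,0,-3,0,0],[255,1,0,0,0],[255,1,0,0,0],[255,0.7,0,0,0],[255,0.3,0,0,0],[255,0.2,0,0,0],[255,0.2,0,0,0],[255,0,0,0,0]]]}}

```text
time_s: 6.1
ee_pos: [0.4365, -0.0101, 0.002]
eef_rot: [-1.686, 1.57, 3.007]
force: [-0.1, 0.9, 0.2]
grip_width: 0.0007
```

```bash
python3 - <<'E'
from h import *
o=st(); w=ctrl.camera('wrist')[:,:,::-1]
cv2.imwrite('pics/w5.png',w)
print(proj('wrist',o['ee_pos'],o))
E
```

```text
t 6.1 loc [-0.2433  0.0866  0.002 ] F [-0.1  0.9  0.2] w 0.0007 tooly deg -1.1 down [-0.  0. -1.] q [-0.11  0.3   1.99  0.    0.85 -0.09]
[314.1071926  270.85930206]
```

View pics/w5.png

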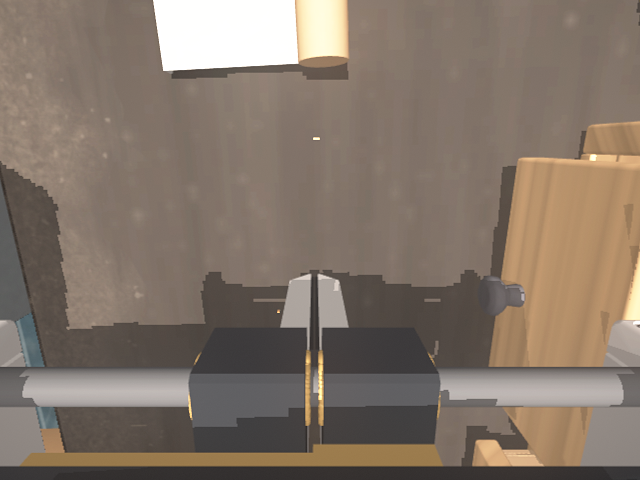

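>>> {"name": "play_rows", "arguments": {"increments": [[[255,0.2,0,0,0],[255,0.2,0,0,0],[255,0,0,0,0]]]}}

```text
time_s: 6.4
ee_pos: [0.4362, -0.0101, -0.0019]
eef_rot: [-1.685, 1.571, 3.008]
force: [0.8, 0.3, 0.3]
grip_width: 0.0006
```

>>> {"name": "play_rows", "arguments": {"increments": [[[255,0.2,0,0,0],[255,0.2,0,0,0],[255,0,0,0,0]]]}}

```text
time_s: 6.65
ee_pos: [0.4361, -0.0101, -0.006]
eef_rot: [-1.75, 1.57, 2.944]
force: [-0.2, -0.6, 0.8]
grip_width: 0.0004
```

>>> {"name": "play_rows", "arguments": {"increments": [[[255,0.2,0,0,0],[255,0.2,0,0,0],[255,0.2,0,0,0]]]}}

```text
time_s: 6.9
ee_pos: [0.4363, -0.0101, -0.0118]
eef_rot: [-2.684, 1.571, 2.009]
force: [0.2, 0.6, 0.1]
grip_width: 0.0004
```

>>> {"name": "play_rows", "arguments": {"increments": [[[255,0.2,0,0,0],[255,0.2,0,0,0]]]}}

```text
time_s: 7.07
ee_pos: [0.4363, -0.0101, -0.0159]
eef_rot: [-1.775, 1.571, 2.918]
force: [-0.1, -0.3, 0.3]
grip_width: 0.0002
```

>>> {"name": "play_rows", "arguments": {"increments": [[[255,0.2,0,0,0],[255,0,0,0,0]]]}}

```text
time_s: 7.23
ee_pos: [0.4361, -0.0101, -0.018]
eef_rot: [-1.677, 1.57, 3.016]
force: [-0.5, 0.4, -0.2]
grip_width: 0.0002
```

>>> {"name": "play_rows", "arguments": {"increments": [[[255,0.2,0,0,0],[255,0,0,0,0]]]}}

```text
time_s: 7.4
ee_pos: [0.4362, -0.0101, -0.0199]
eef_rot: [-1.641, 1.571, 3.052]
force: [0.8, -0.5, -0.4]
grip_width: 0.0004
```

>>> {"name": "play_rows", "arguments": {"increments": [[[255,0.2,0,0,0],[255,0,0,0,0]]]}}

```text
time_s: 7.57
ee_pos: [0.4362, -0.0101, -0.0219]
eef_rot: [-1.556, 1.571, 3.137]
force: [0.5, -0.1, 0.7]
grip_width: 0.0007
```

>>> {"name": "play_rows", "arguments": {"increments": [[[255,0.1,0,0,0],[255,0,0,0,0]]]}}

```text
time_s: 7.73
ee_pos: [0.4363, -0.0101, -0.0228]
eef_rot: [-1.846, 1.571, 2.847]
force: [0.0, -0.4, -0.6]
grip_width: 0.0007
```

>>> {"name": "play_rows", "arguments": {"increments": [[[255,0.1,0,0,0],[255,0,0,0,0]]]}}

```text
time_s: 7.9
ee_pos: [0.4363, -0.0102, -0.0238]
eef_rot: [-1.702, 1.571, 2.991]
force: [0.5, -0.1, 0.0]
grip_width: 0.0003
```

>>> {"name": "play_rows", "arguments": {"increments": [[[255,-1.5,0,0,0],[255,-1.6,0,0,0],[255,0,1.5,0,0],[255,0,1.5,0,0],[255,0,1.5,0,0],[255,0,1.0,0,0],[255,0,0.5,0,0],[255,0,0.3,0,0],[255,0,0.3,0,0],[255,0,0.2,0,0],[255,0,0.2,0,0],[255,0,0.2,0,0]]]}}

```text
time_s: 8.9
ee_pos: [0.5082, -0.0115, 0.0074]
eef_rot: [-1.814, 1.571, 2.879]
force: [0.3, -0.0, -0.0]
grip_width: 0.0008
```

```bash
python3 - <<'E'
from h import *
o=st(); w=ctrl.camera('wrist')[:,:,::-1]
cv2.imwrite('pics/w6.png',w)
E
```

```text
t 8.9 loc [-0.1716  0.0867  0.0074] F [ 0.3 -0.  -0. ] w 0.0008 tooly deg -1.1 down [-0.  0. -1.] q [-0.09  0.43  1.79  0.    0.92 -0.08]
```

View pics/w6.png

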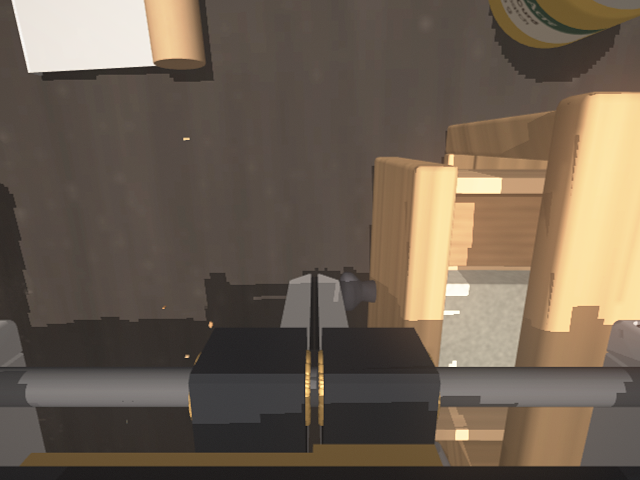

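>>> {"name": "play_rows", "arguments": {"increments": [[[255,0,0.2,0,0],[255,0,0.2,0,0],[255,0,0.25,0,0],[255,0,0.25,0,0],[255,0,0.25,0,0],[255,0,0.25,0,0],[255,0,0.25,0,0],[255,0,0.25,0,0],[255,0,0.25,0,0],[255,0,0.25,0,0],[255,0,0.2,0,0]]]}}

```text
time_s: 9.87
ee_pos: [0.5346, -0.0121, 0.0073]
eef_rot: [0.901, 1.571, -0.689]
force: [-1.6, -1.0, -0.9]
grip_width: 0.0003
```

```bash
python3 - <<'E'
from h import *
o=st(); w=ctrl.camera('wrist')[:,:,::-1]
cv2.imwrite('pics/w7.png',w)
E
```

```text
t 9.87 loc [-0.1452  0.0867  0.0073] F [-1.6 -1.  -0.9] w 0.0003 tooly deg -1.1 down [ 0. -0. -1.] q [-0.09  0.47  1.72 -0.    0.95 -0.07]
```

View pics/w7.png

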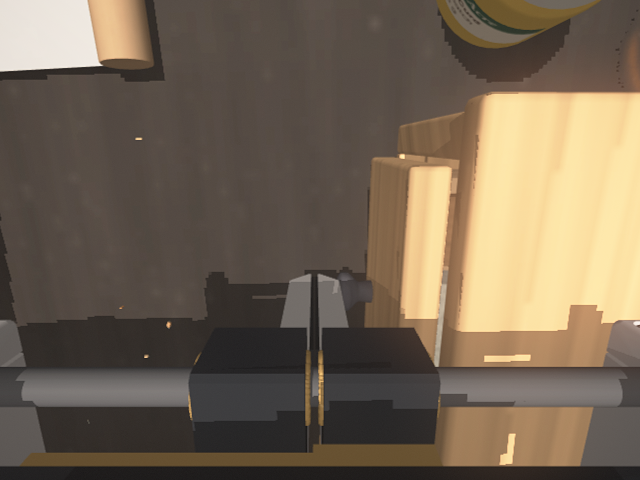

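>>> {"name": "play_rows", "arguments": {"increments": [[[255,0,0.2,0,0],[255,0,0.2,0,0],[255,0,0.2,0,0],[255,0,0.2,0,0],[255,0,0.15,0,0]]]}}

```text
time_s: 10.33
ee_pos: [0.544, -0.0122, 0.0074]
eef_rot: [1.639, 1.571, 0.049]
force: [-1.2, -0.7, 0.3]
grip_width: 0.0003
```

>>> {"name": "play_rows", "arguments": {"increments": [[[255,0,0.1,0,0],[255,0,0.1,0,0],[255,0,0.1,0,0]]]}}

```text
time_s: 10.58
ee_pos: [0.5469, -0.0123, 0.0073]
eef_rot: [-1.206, 1.571, -2.796]
force: [-1.6, -1.3, -0.1]
grip_width: 0.0002
```

>>> {"name": "play_rows", "arguments": {"increments": [[[255,0,0.1,0,0],[255,0,0.1,0,0]]]}}

```text
time_s: 10.75
ee_pos: [0.5489, -0.0123, 0.0074]
eef_rot: [0.474, 1.571, -1.116]
force: [-1.7, -0.4, 0.1]
grip_width: 0.0005
```

>>> {"name": "play_rows", "arguments": {"increments": [[[255,0,0.1,0,0],[255,0,0.05,0,0]]]}}

```text
time_s: 10.92
ee_pos: [0.5504, -0.0123, 0.0073]
eef_rot: [-2.564, 1.571, 2.129]
force: [-2.2, -1.1, 0.0]
grip_width: 0.0004
```

>>> {"name": "play_rows", "arguments": {"increments": [[[255,0,0.1,0,0],[255,0,0.05,0,0]]]}}

```text
time_s: 11.08
ee_pos: [0.5507, -0.0123, 0.0071]
eef_rot: [-1.577, 1.568, 3.117]
force: [-11.5, -1.3, 6.2]
grip_width: 0.0007
```

```bash
python3 - <<'E'
from h import *
o=st(); w=ctrl.camera('wrist')[:,:,::-1]
cv2.imwrite('pics/w8.png',w)
E
```

```text
t 11.08 loc [-0.1291  0.0868  0.0071] F [-11.5  -1.3   6.2] w 0.0007 tooly deg -1.1 down [-0.003  0.    -1.   ] q [-0.09  0.51  1.67 -0.    0.97 -0.07]
```

View pics/w8.png

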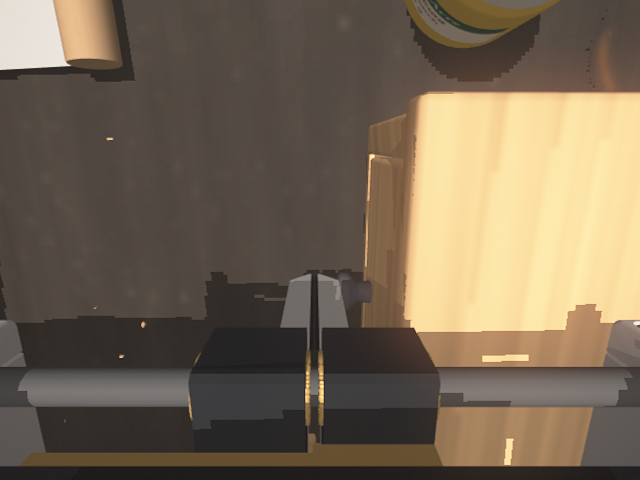

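>>> {"name": "play_rows", "arguments": {"increments": [[[255,0,-0.3,0,0],[255,0,-1.0,0,0],[255,0,-2.3,0,0],[255,0,-3,0,0],[255,0,-3,0,0],[255,0,0,0,0]]]}}

```text
time_s: 11.63
ee_pos: [0.4515, -0.0101, 0.0068]
eef_rot: [-1.673, 1.568, 3.02]
force: [-0.7, -0.6, 0.3]
grip_width: 0.0005
```

```bash
python3 - <<'E'
from h import *
o=st(); w=ctrl.camera('wrist')[:,:,::-1]
cv2.imwrite('pics/w9.png',w)
E
```

```text
t 11.63 loc [-0.2283  0.0869  0.0068] F [-0.7 -0.6  0.3] w 0.0005 tooly deg -1.09 down [-0.003  0.    -1.   ] q [-0.1   0.32  1.95  0.    0.87 -0.08]
```

View pics/w9.png

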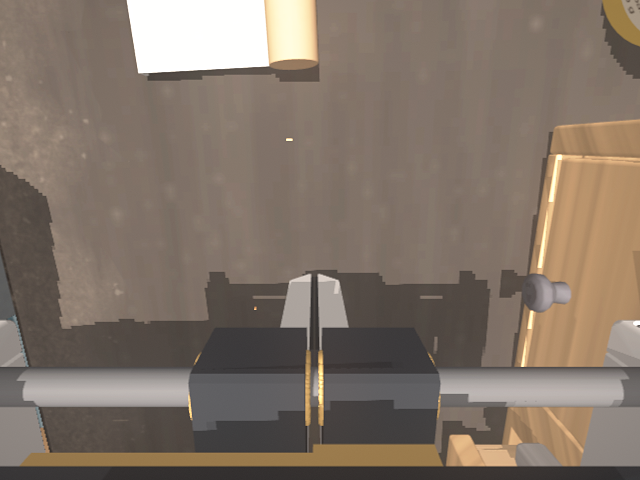

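>>> {"name": "play_rows", "arguments": {"increments": [[[255,0,0,2,0],[255,0,0,3,0],[255,0,0,3.5,0],[255,0,0,3.5,0],[255,0,0,3.3,0],[255,0,0,2,0],[255,0,0,0,0]]]}}

```text
time_s: 12.27
ee_pos: [0.4535, -0.1872, 0.0077]
eef_rot: [1.038, 1.568, -0.555]
force: [0.8, 0.3, 0.5]
grip_width: 0.0002
```

```bash
python3 - <<'E'
from h import *
o=st(); w=ctrl.camera('wrist')[:,:,::-1]
cv2.imwrite('pics/w10.png',w)
E
```

```text
t 12.27 loc [-0.2227 -0.09    0.0077] F [0.8 0.3 0.5] w 0.0002 tooly deg -1.28 down [ 0.002 -0.001 -1.   ] q [-0.47  0.39  1.85 -0.    0.9  -0.44]
```

View pics/w10.png

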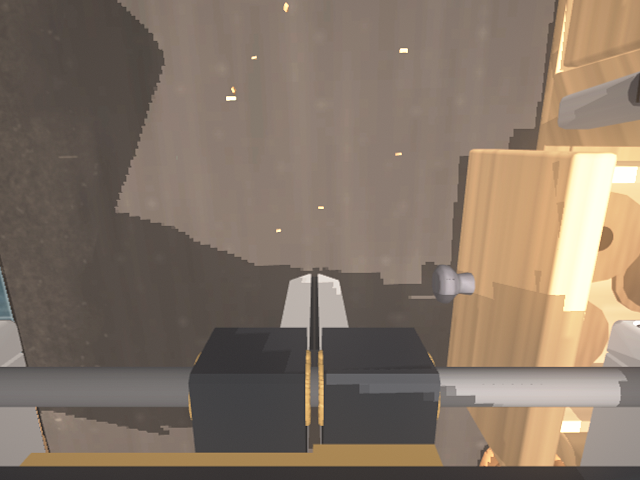

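>>> {"name": "play_rows", "arguments": {"increments": [[[255,0,1.2,0,0],[255,0,1.2,0,0],[255,0,1.0,0,0],[255,0,0.6,0,0],[255,0,0.3,0,0],[255,0,0.2,0,0],[255,0,0.2,0,0],[255,0,0.2,0,0],[255,0,0.2,0,0]]]}}

```text
time_s: 13.07
ee_pos: [0.5035, -0.1845, 0.0074]
eef_rot: [1.846, 1.571, 0.256]
force: [-0.1, 0.4, 0.1]
grip_width: 0.0009
```

```bash
python3 - <<'E'
from h import *
o=st(); w=ctrl.camera('wrist')[:,:,::-1]
cv2.imwrite('pics/w11.png',w)
E
```

```text
t 13.07 loc [-0.1728 -0.0863  0.0074] F [-0.1  0.4  0.1] w 0.0009 tooly deg -1.11 down [ 0.  0. -1.] q [-0.42  0.48  1.71  0.    0.95 -0.4 ]
```

View pics/w11.png

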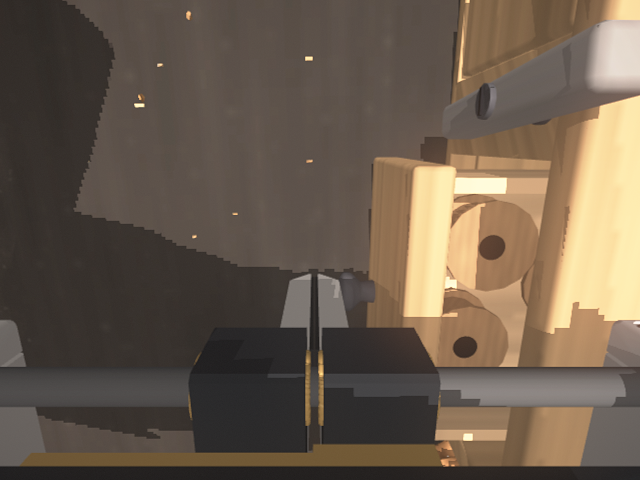

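>>> {"name": "play_rows", "arguments": {"increments": [[[255,0,0.2,0,0],[255,0,0.25,0,0],[255,0,0.25,0,0],[255,0,0.25,0,0],[255,0,0.25,0,0],[255,0,0.25,0,0],[255,0,0.25,0,0],[255,0,0.25,0,0],[255,0,0.25,0,0],[255,0,0.25,0,0],[255,0,0.25,0,0],[255,0,0.25,0,0]]]}}

```text
time_s: 14.12
ee_pos: [0.5332, -0.185, 0.0073]
eef_rot: [0.836, 1.571, -0.754]
force: [-1.1, -0.1, 1.0]
grip_width: 0.0005
```

>>> {"name": "play_rows", "arguments": {"increments": [[[255,0,0.2,0,0],[255,0,0.2,0,0],[255,0,0.2,0,0],[255,0,0.15,0,0],[255,0,0.1,0,0],[255,0,0.1,0,0]]]}}

```text
time_s: 14.62
ee_pos: [0.5426, -0.1852, 0.0073]
eef_rot: [-1.276, 1.571, -2.866]
force: [-1.5, -1.4, 0.7]
grip_width: 0.0001
```

>>> {"name": "play_rows", "arguments": {"increments": [[[255,0,0.1,0,0],[255,0,0.1,0,0],[255,0,0.1,0,0]]]}}

```text
time_s: 14.87
ee_pos: [0.5455, -0.1853, 0.0074]
eef_rot: [-2.219, 1.571, 2.474]
force: [-2.1, 0.1, 0.7]
grip_width: 0.0005
```

>>> {"name": "play_rows", "arguments": {"increments": [[[255,0,0.1,0,0],[255,0,0.05,0,0]]]}}

```text
time_s: 15.03
ee_pos: [0.5467, -0.1853, 0.0072]
eef_rot: [-1.717, 1.57, 2.976]
force: [-5.4, -1.0, 2.3]
grip_width: 0.0005
```

>>> {"name": "play_rows", "arguments": {"increments": [[[255,0,0.05,0,0],[255,0,0.05,0,0]]]}}

```text
time_s: 15.2
ee_pos: [0.5469, -0.1853, 0.0071]
eef_rot: [-1.708, 1.568, 2.985]
force: [-12.0, -1.7, 5.4]
grip_width: 0.0004
```

>>> {"name": "play_rows", "arguments": {"increments": [[[255,0,-0.3,0,0],[255,0,-1.0,0,0],[255,0,-2.3,0,0],[255,0,-3,0,0],[255,-1.5,-1,0,0],[255,-3,0,0,0],[255,-3,0,0,0],[255,-3,0,0,0],[255,-2,0,0,0],[255,-1,0,0,0],[255,0,0,0,0]]]}}

```text
time_s: 16.12
ee_pos: [0.473, -0.1842, 0.1443]
eef_rot: [1.201, 1.567, -0.389]
force: [0.1, 0.3, -0.1]
grip_width: 0.0007
```

```bash
python3 - <<'E'
from h import *
o=st(); w=ctrl.camera('wrist')[:,:,::-1]
cv2.imwrite('pics/w12.png',w)
cv2.imwrite('pics/s12.png',ctrl.camera('scene')[150:300,180:380,::-1])
cv2.imwrite('pics/t12.png',ctrl.camera('top')[150:290,290:490,::-1])
a=cv2.resize(cv2.imread('pics/s12.png'),None,fx=3,fy=3,interpolation=cv2.INTER_CUBIC); cv2.imwrite('pics/s12z.png',a)
a=cv2.resize(cv2.imread('pics/t12.png'),None,fx=4,fy=4,interpolation=cv2.INTER_CUBIC); cv2.imwrite('pics/t12z.png',a)
E
```

```text
t 16.12 loc [-0.2033 -0.0866  0.1443] F [ 0.1  0.3 -0.1] w 0.0007 tooly deg -1.1 down [ 0.004 -0.002 -1.   ] q [-0.44  0.24  1.69  0.    1.22 -0.42]
```

View pics/w12.png

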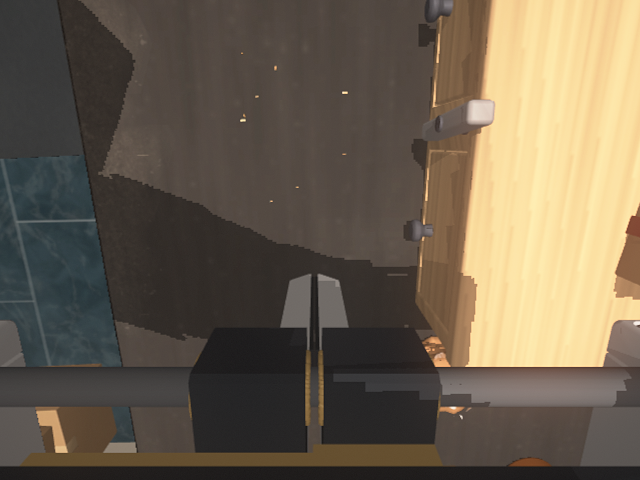

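View pics/s12z.png

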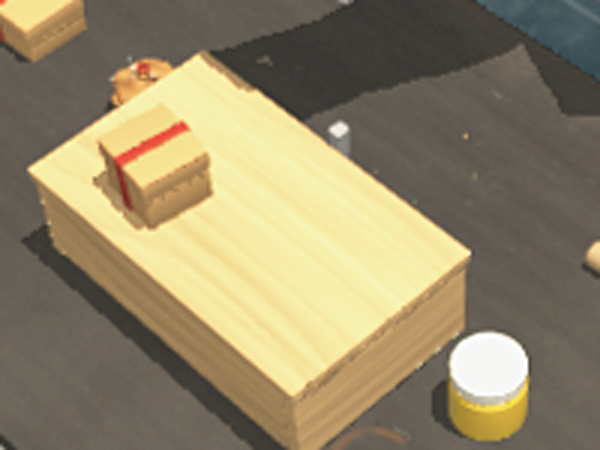

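View pics/t12z.png

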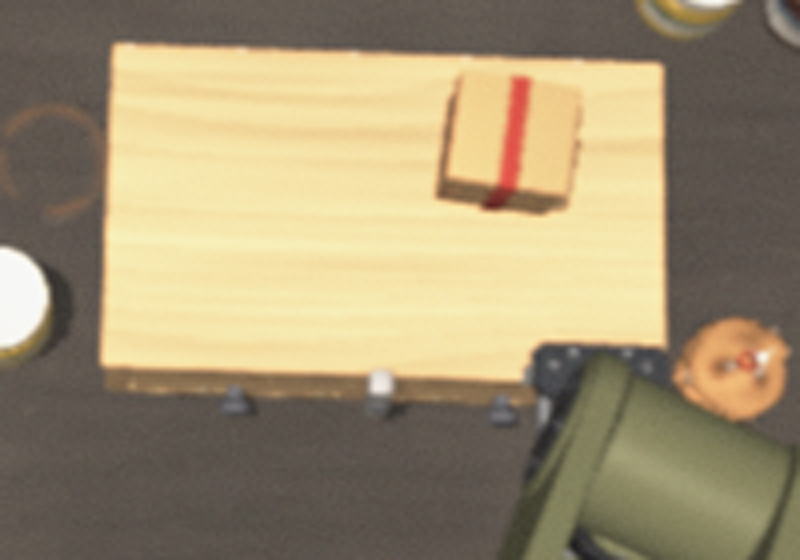

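```bash
python3 - <<'E'
from h import *
o=st()
for uv in [(492,40),(484,150),(475,250)]: print('edge',loc(onz('wrist',uv,.115,o)))
for uv in [(468,104),(491,101),(492,124),(468,122)]: print('end',loc(onz('wrist',uv,.135,o)))
for uv in [(404,230),(425,8)]: print('knob',loc(onz('wrist',uv,.036,o)))
im=cv2.imread('pics/w12.png')[0:300,380:540]; cv2.imwrite('pics/w12z.png',cv2.resize(im,None,fx=2,fy=2,interpolation=cv2.INTER_CUBIC))
im=cv2.imread('pics/w12.png')[80:160,400:520]; cv2.imwrite('pics/w12y.png',cv2.resize(im,None,fx=6,fy=6,interpolation=cv2.INTER_CUBIC))
E
```

```text
t 16.27 loc [-0.2048 -0.086   0.1408] F [-0.7 -0.1 -0.9] w 0.0005 tooly deg -1.1 down [-0.002  0.001 -1.   ] q [-0.44  0.24  1.69  0.    1.21 -0.42]
edge [-0.1036  0.0442  0.115 ]
edge [-0.1008 -0.0167  0.115 ]
edge [-0.0991 -0.0804  0.115 ]
end [-0.1214  0.0078  0.135 ]
end [-0.1091  0.0094  0.135 ]
end [-0.1071 -0.0025  0.135 ]
end [-0.1204 -0.0015  0.135 ]
knob [-0.1269 -0.0853  0.036 ]
knob [-0.122   0.0854  0.036 ]
```

View pics/w12y.png

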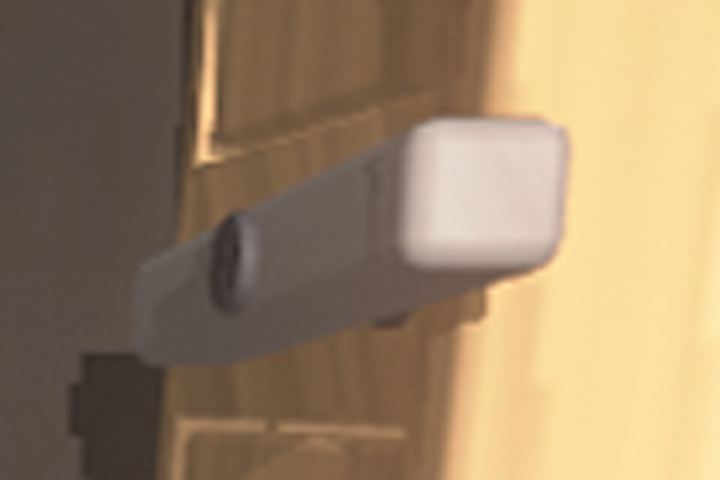

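>>> {"name": "play_rows", "arguments": {"increments": [[[255,0,2.2,-1.3,0],[255,0,2.2,-1.3,0],[255,0,2.2,-1.3,0],[255,0,2.2,-1.2,0],[255,0,0,0,0],[255,0,0,0,0]]]}}

```text
time_s: 16.77
ee_pos: [0.5607, -0.1338, 0.1402]
eef_rot: [-1.848, 1.568, 2.847]
force: [-1.0, -0.0, 0.2]
grip_width: 0.0003
```

```bash
python3 - <<'E'
from h import *
o=st(); w=ctrl.camera('wrist')[:,:,::-1]
cv2.imwrite('pics/w13.png',w)
cv2.imwrite('pics/s13.png',cv2.resize(ctrl.camera('scene')[110:260,220:420,::-1],None,fx=4,fy=4,interpolation=cv2.INTER_CUBIC))
E
```

```text
t 16.77 loc [-0.1166 -0.0345  0.1402] F [-1.  -0.   0.2] w 0.0003 tooly deg -1.02 down [-0.003  0.001 -1.   ] q [-0.3   0.39  1.49 -0.    1.26 -0.28]
```

View pics/w13.png

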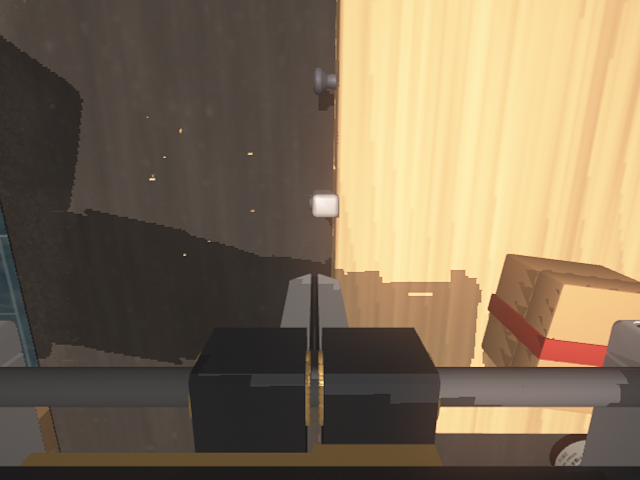

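View pics/s13.png

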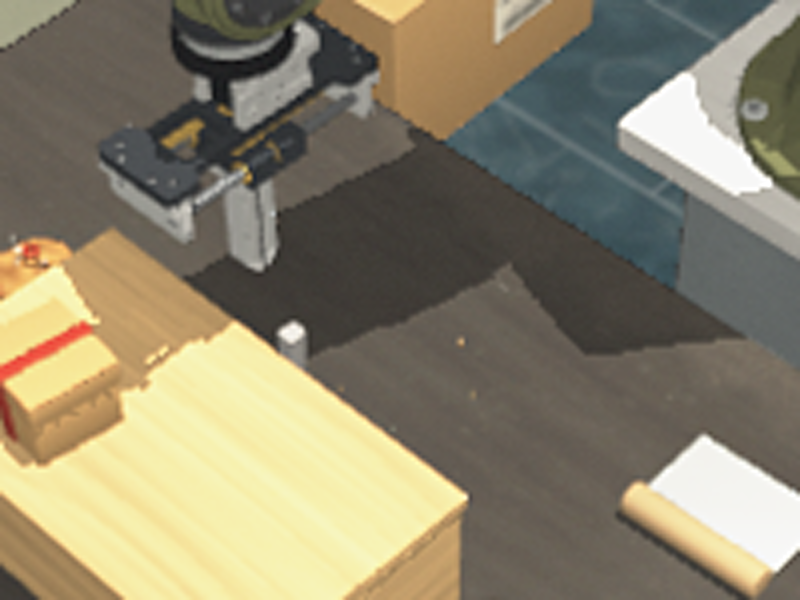

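```bash
python3 - <<'E'
from h import *
o=st(); R=Ro.from_euler('xyz',o['eef_rot']).as_matrix()
for h in (0.02,.025,.03):
  print(h,*[(4*(proj('scene',o['ee_pos']+R@np.array([-h,a,b]))-[220,110])).round(0) for a,b in ((-.01,-.008),(.01,-.008),(.01,.008),(0,-.008))])
E
```

```text
t 16.87 loc [-0.1172 -0.0354  0.1411] F [0.3 0.3 0.6] w 0.0005 tooly deg -1.1 down [-0.002  0.    -1.   ] q [-0.3   0.39  1.49 -0.    1.26 -0.28]
0.02 [274. 257.] [252. 273.] [236. 261.] [263. 265.]
0.025 [274. 252.] [252. 268.] [235. 256.] [263. 260.]
0.03 [273. 247.] [251. 263.] [235. 250.] [262. 255.]
```

>>> {"name": "play_rows", "arguments": {"increments": [[[255,1.5,0,0,0],[255,1.5,0,0,0],[255,1.5,0,0,0],[255,0.4,0,0,0],[255,0,0,-0.7,0],[255,0,0,-0.6,0],[255,0,0,-0.4,0],[255,0,0,-0.3,0],[255,0,0,-0.3,0],[255,0,0,-0.3,0],[255,0,0,0,0]]]}}

```text
time_s: 17.78
ee_pos: [0.5617, -0.1083, 0.0939]
eef_rot: [1.062, 1.57, -0.528]
force: [0.7, -0.7, 1.2]
grip_width: 0.0006
```

```bash
python3 - <<'E'
from h import *
o=st(); w=ctrl.camera('wrist')[:,:,::-1]
cv2.imwrite('pics/w14.png',w)
cv2.imwrite('pics/s14.png',cv2.resize(ctrl.camera('scene')[110:260,220:420,::-1],None,fx=4,fy=4,interpolation=cv2.INTER_CUBIC))
E
```

```text
t 17.78 loc [-0.1161 -0.009   0.0939] F [ 0.7 -0.7  1.2] w 0.0006 tooly deg -1.08 down [ 0.001 -0.001 -1.   ] q [-0.25  0.43  1.55 -0.    1.16 -0.24]
```

View pics/w14.png

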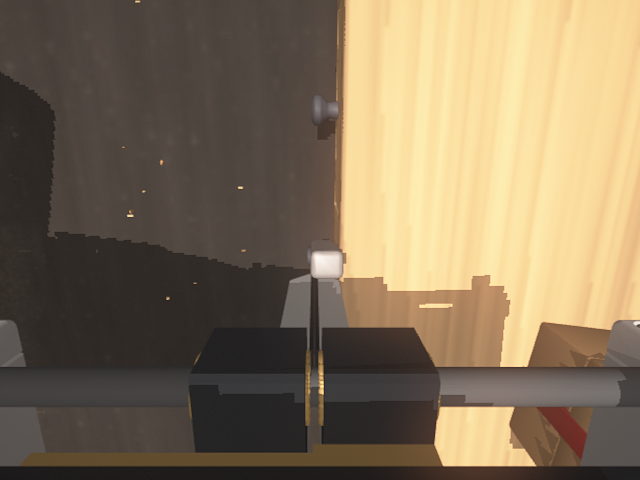

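View pics/s14.png

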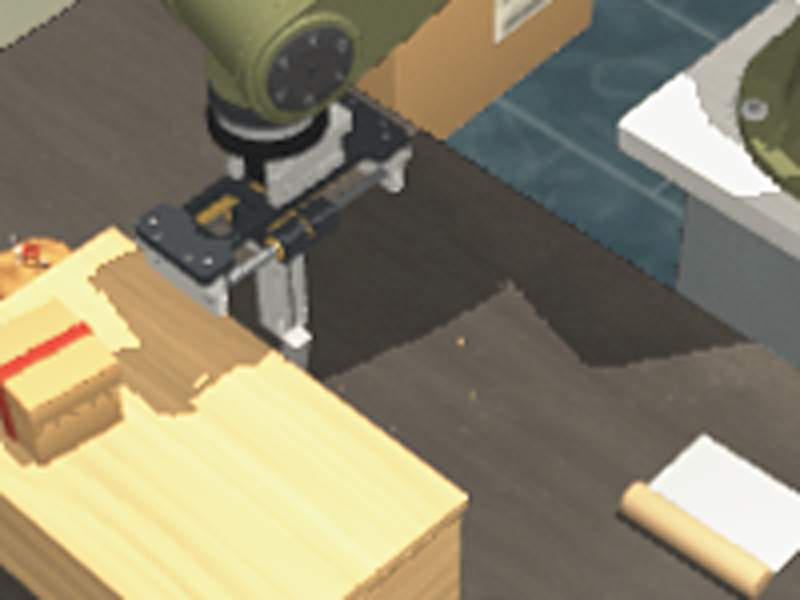

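>>> {"name": "play_rows", "arguments": {"increments": [[[255,0,0,-0.28,0],[255,0,0,-0.28,0],[255,0,0,-0.28,0],[255,0,0,-0.28,0],[255,0,0,-0.28,0],[255,0,0,-0.28,0],[255,0.14,0,-0.2,0],[255,0.14,0,-0.2,0],[255,0.14,0,-0.2,0],[255,0.14,0,-0.2,0]]]}}

```text
time_s: 18.72
ee_pos: [0.562, -0.0835, 0.0877]
eef_rot: [2.249, 1.571, 0.659]
force: [-0.5, -2.4, 1.8]
grip_width: 0.0007
```

```bash
python3 - <<'E'
from h import *
o=st(); w=ctrl.camera('wrist')[:,:,::-1]
cv2.imwrite('pics/w15.png',w)
E
```

```text
t 18.72 loc [-0.1164  0.0159  0.0877] F [-0.5 -2.4  1.8] w 0.0007 tooly deg -1.1 down [ 0.  0. -1.] q [-0.21  0.43  1.57  0.    1.14 -0.19]
```

View pics/w15.png

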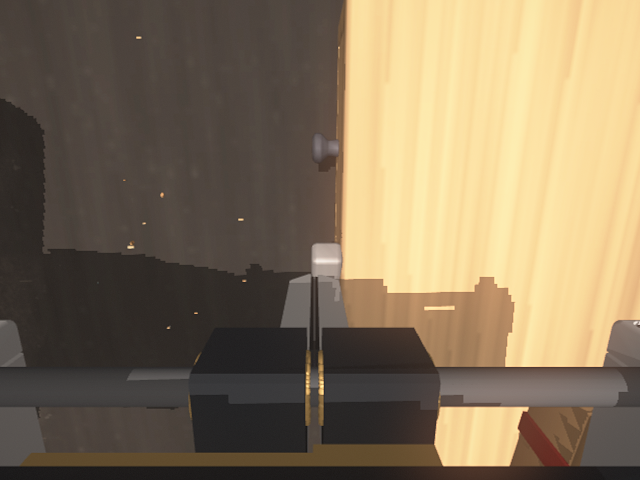

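>>> {"name": "play_rows", "arguments": {"increments": [[[255,0.17,0,-0.16,0],[255,0.17,0,-0.16,0],[255,0.17,0,-0.16,0],[255,0.2,0,-0.12,0],[255,0.2,0,-0.12,0],[255,0.2,0,-0.12,0]]]}}

```text
time_s: 19.27
ee_pos: [0.5621, -0.0753, 0.0764]
eef_rot: [0.819, 1.571, -0.771]
force: [0.2, -2.0, 2.8]
grip_width: 0.0005
```

```bash
python3 - <<'E'
from h import *
o=st(); w=ctrl.camera('wrist')[:,:,::-1]
cv2.imwrite('pics/w16.png',w)
E
```

```text
t 19.27 loc [-0.1164  0.0241  0.0764] F [ 0.2 -2.   2.8] w 0.0005 tooly deg -1.1 down [ 0. -0. -1.] q [-0.2   0.44  1.58 -0.    1.12 -0.18]
```

View pics/w16.png

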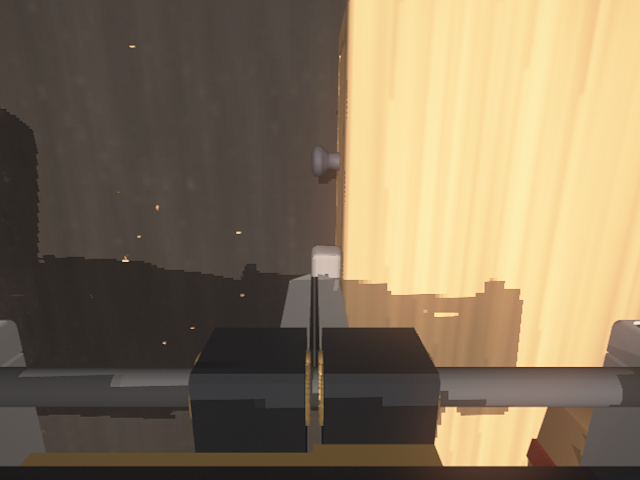

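>>> {"name": "play_rows", "arguments": {"increments": [[[255,0.15,0,-0.08,0],[255,0.15,0,-0.08,0],[255,0.1,0,-0.05,0]]]}}

```text
time_s: 19.57
ee_pos: [0.5622, -0.0732, 0.0725]
eef_rot: [2.023, 1.571, 0.433]
force: [0.4, -1.4, 1.7]
grip_width: 0.0005
```

>>> {"name": "play_rows", "arguments": {"increments": [[[255,0.1,0,0,0],[255,0.1,0,0,0]]]}}

```text
time_s: 19.73
ee_pos: [0.5622, -0.0729, 0.0707]
eef_rot: [2.893, 1.57, 1.303]
force: [-3.3, 1.7, 12.3]
grip_width: 0.0006
```

```bash
python3 - <<'E'
from h import *
o=st(); w=ctrl.camera('wrist')[:,:,::-1]
cv2.imwrite('pics/w17.png',w)
o=st()
for y in (.040,.045,.05): print(y,proj('wrist',O+EX*(-.118)+EY*y+np.array([0,0,.097]),o))
E
```

```text
t 19.73 loc [-0.1163  0.0265  0.0707] F [-3.3  1.7 12.3] w 0.0006 tooly deg -1.1 down [ 0.     0.001 -1.   ] q [-0.19  0.45  1.59  0.    1.11 -0.18]
t 19.78 loc [-0.1163  0.0264  0.0709] F [-2.3  1.   5.7] w 0.0004 tooly deg -1.1 down [ 0.     0.001 -1.   ] q [-0.19  0.45  1.59  0.    1.11 -0.18]
0.04 [310.95172444 262.86552153]
0.045 [310.9435599  253.56329318]
0.05 [310.93528338 244.13349484]
```

>>> {"name": "play_rows", "arguments": {"increments": [[[255,0.05,0,0,0],[255,0,0,0,0]]]}}

```text
time_s: 19.95
ee_pos: [0.5622, -0.0729, 0.0708]
eef_rot: [2.488, 1.57, 0.898]
force: [-2.5, 2.1, 9.3]
grip_width: 0.0007
```

View pics/w17.png

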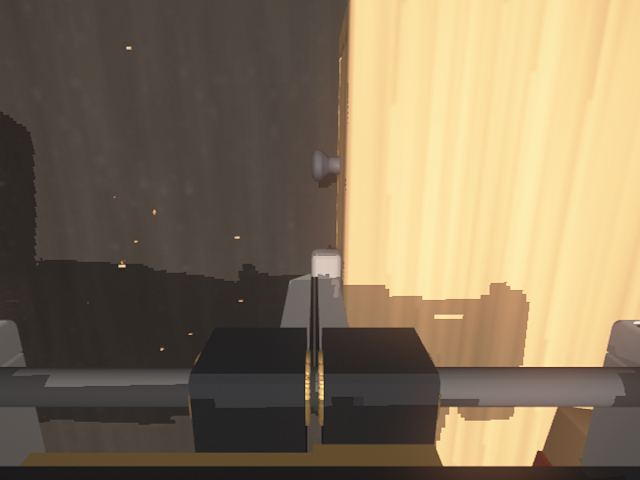

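>>> {"name": "play_rows", "arguments": {"increments": [[[255,-0.3,0,0,0],[255,-1.5,0,0,0],[255,-2,-0.5,0,0],[255,-2,-2,0,0],[255,-2,-2.5,0,0],[255,0,-2.5,0,0],[255,0,-2,0,0],[255,0,-2,0,0],[255,0,0,0,0],[255,0,0,0,0]]]}}

```text
time_s: 20.78
ee_pos: [0.4469, -0.0711, 0.1484]
eef_rot: [1.644, 1.57, 0.054]
force: [-0.5, 0.4, -0.4]
grip_width: 0.0006
```

```bash
python3 - <<'E'
from h import *
o=st(); w=ctrl.camera('wrist')[:,:,::-1]
cv2.imwrite('pics/w18.png',w)
cv2.imwrite('pics/t18.png',cv2.resize(ctrl.camera('top')[150:290,290:490,::-1],None,fx=4,fy=4,interpolation=cv2.INTER_CUBIC))
E
```

```text
t 20.78 loc [-0.2316  0.026   0.1484] F [-0.5  0.4 -0.4] w 0.0006 tooly deg -1.12 down [ 0.001  0.    -1.   ] q [-0.24  0.11  1.82  0.    1.21 -0.22]
```

View pics/w18.png

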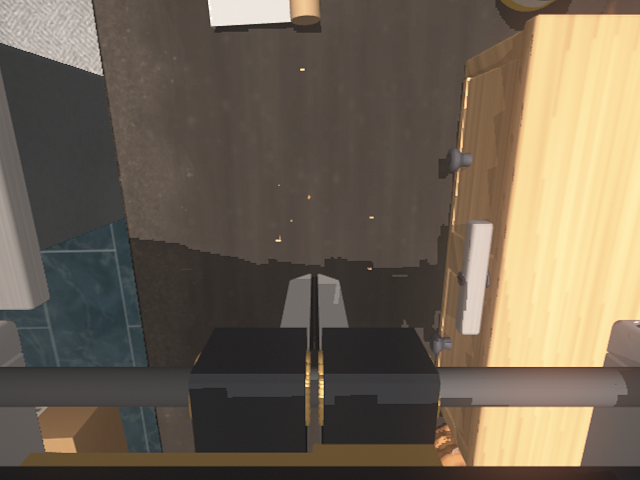

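View pics/t18.png

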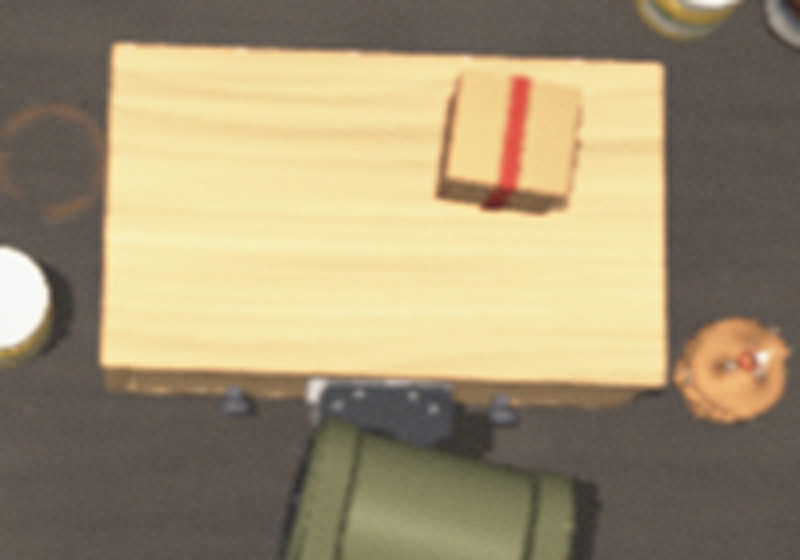

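```bash
python3 - <<'E'
from h import *
o=st()
for a in (0,.05,.1):
  for s in (1,-1):
    y=s*.045*np.cos(a)+.007*np.sin(a); z=.09-s*.045*np.sin(a)+.007*np.cos(a)
    print(a,s,*[proj('wrist',O+EX*x+EY*y+np.array([0,0,z]),o).round(1) for x in (-.118,-.102)])
im=cv2.imread('pics/w18.png')[200:350,420:520]; cv2.imwrite('pics/w18z.png',cv2.resize(im,None,fx=4,fy=4,interpolation=cv2.INTER_CUBIC))
E
```

```text
t 20.88 loc [-0.2309  0.0259  0.1482] F [0.  1.4 0.5] w 0.0003 tooly deg -1.1 down [ 0.  0. -1.] q [-0.24  0.11  1.82  0.    1.21 -0.22]
0 1 [471.9 221.8] [494.3 221.9]
0 -1 [459.  335.2] [479.6 335.3]
0.05 1 [470.7 220.8] [492.9 220.8]
0.05 -1 [460.2 336.2] [480.9 336.2]
0.1 1 [469.4 219.9] [491.4 219.9]
0.1 -1 [461.4 337.1] [482.3 337.1]
```

View pics/w18z.png

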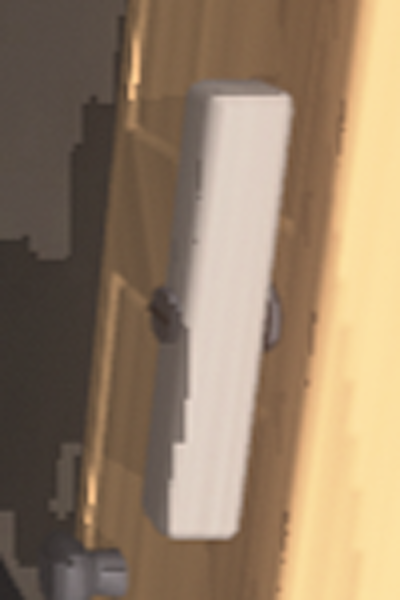

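>>> {"name": "play_rows", "arguments": {"increments": [[[255,-2,-1,0,0],[255,-2,-2,0,0],[255,-1,-2,0,0],[255,0,-1,0,0],[255,0,0,0,0],[255,0,0,0,0],[255,0,0,0,0],[255,0,0,0,0]]]}}

```text
time_s: 21.55
ee_pos: [0.3876, -0.0699, 0.1974]
eef_rot: [-1.842, 1.569, 2.851]
force: [0.3, -0.9, -0.5]
grip_width: 0.0003
```

```bash
python3 - <<'E'
from h import *
o=st(); 
cv2.imwrite('pics/t19.png',ctrl.camera('top')[:,:,::-1]); cv2.imwrite('pics/s19.png',ctrl.camera('scene')[:,:,::-1])
cv2.imwrite('pics/t19z.png',cv2.resize(cv2.imread('pics/t19.png')[150:290,290:490],None,fx=4,fy=4,interpolation=cv2.INTER_CUBIC))
E
```

```text
t 21.55 loc [-0.291   0.0259  0.1974] F [ 0.3 -0.9 -0.5] w 0.0003 tooly deg -1.09 down [-0.001  0.    -1.   ] q [-0.27 -0.07  1.89  0.    1.32 -0.25]
```

View pics/t19z.png

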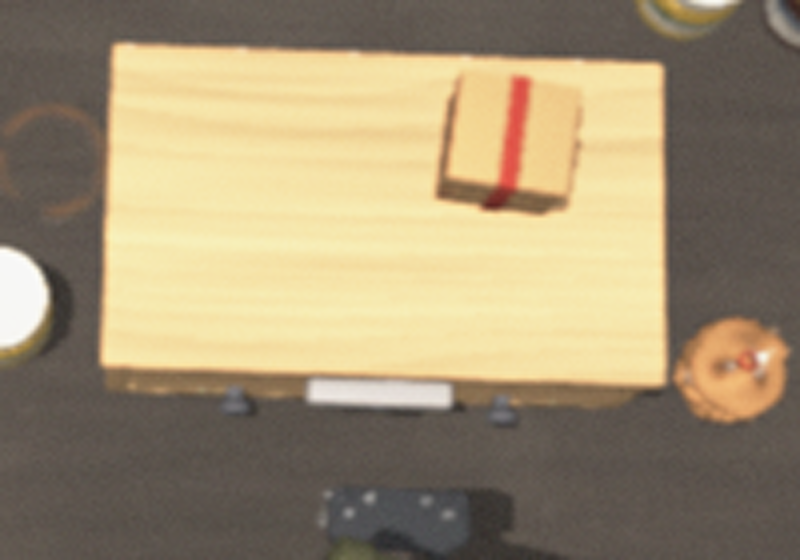

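View pics/s19.png

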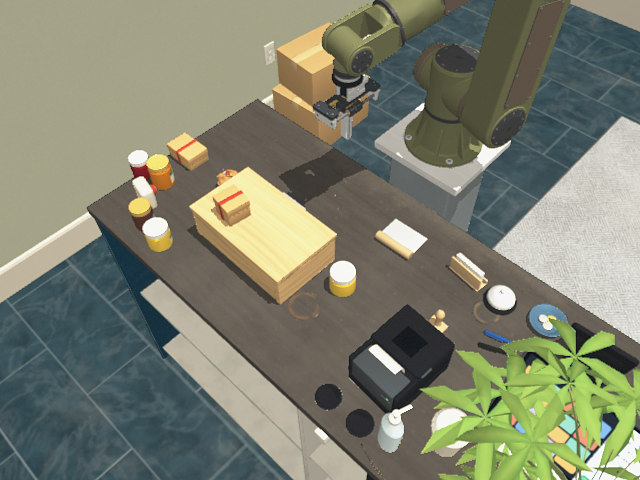

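The top view shows both drawers flush, with the knobs at (236,402) and (503,410). The catch lies as a level bar from (307,390) to (453,396), and the gift box, jar and cookie pack have not moved. The scene view shows the arm clear, so I'm handing in.

```bash
python3 - <<'E'
from station import ctrl
print(ctrl.hand_in())
E
```

```text
the job is handed in; nothing more can be done
None
```

The chest is closed up: both drawers are fully home and the catch lies level across their fronts. I handed the job in at about 21.6 s.

- **Drawers:** I pushed each one by its knob with closed fingertips at about 30 mm/s, slowing to about 10 mm/s for the last few millimetres. Both met a firm stop at about 12 N, at nearly the same depth (-129.1 mm left, -129.3 mm right in the chest's frame). In the pictures both fronts look flush with the post.
- **Catch:** After that I pushed its upper end to the left and down until it met its stop, at about 12 N. The pictures show it level, with the last wrist picture reading between 0 and 0.05 rad short of level at about the limit of that measurement.
- **Everything else:** In the last views the gift box, jar and cookie pack stand where they were, and I saw no change in the scraper or stamp. The arm is back in the air with no contact force.

**Disagreement:** The real fingertips end about 26 mm short of the reported TCP. I went 24 mm below worktop level in the reading without touching anything. The contact height on the catch fits 26 mm, but the scene camera suggested only 16–20 mm.

Because of this offset, my first approach passed over the left knob. The finger pressed the panel instead and moved the drawer gently in by about 9 mm. I backed off, lowered the tool and continued at the knob. No drawer was pulled out.

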